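Vent a vacuum desiccator and hold its lid ajar

TASK

Vent the small vacuum desiccator by turning the bar handle on its front block a quarter turn anticlockwise, until it clicks home pointing away from the chamber. Only then grip the lid's handle bar and pull up until the sticky seal lets go, without flinging the lid wide open, and hold the lid slightly ajar, front edge about 25 mm up: finish like that, still holding the lid still in the fingers. Leave the other things on the bench where they stand.

Things in the scene. Friction and masses are not known exactly. Their poses are not given: they have to be found in the camera images.
- desiccator: Vacuum desiccator, fixed to the bench: grey base plate 214 (x) x 112 (y) mm; on its far part a clear chamber with a clear, aluminium-framed lid (lid underside z = 62 mm, lid top z = 72 mm), on its near part a white valve block, 56 x 78 mm, top at z = 52 mm. Origin at the centre of the underside on the bench; own x from valve block to chamber (away from the robot when yaw is 0), z up. It stands in either of two gaps between the bench instruments and is yawed up to 0.28 rad.
- vent_grip (a point): Centre of the vent handle's black bar, on its upright turning axis, 80 mm above the bench, 75 mm to the -x side of the desiccator's origin. Bar 52 mm long (a 6 mm wide nose adds 7 mm at one end), 11 mm wide, 18 mm tall (71 to 89 mm above the bench), on a round stem of 8 mm diameter, over a steel disc whose top is 25 mm below this point. The point turns with the bar: its y axis runs along the bar towards the pointer nose.
- vent_handle (a joint): Angle of the vent handle: 0 closed (start; bar parallel to the lid's front edge, nose along the desiccator's +y), grows anticlockwise seen from above to 1.571 = open (nose along the desiccator's -x). Spring detents at both ends: about 0.1 N m to leave an end, less towards the middle, after which it is pushed on to the other end; stops at both ends.
- lid_grip (a point): Centre of the lid's black handle bar: a round rod 13 mm in diameter, 66 mm long, parallel to the lid's front edge (desiccator's y), on two posts of 9 mm diameter 27 mm either side of the centre. Shut: 98.5 mm above the bench and 8 mm to the -x side of the desiccator's origin; 27 mm between this point and the lid's top below. Lies 114 mm in front of and 32 mm above the lid's hinge axis; turns with the lid.
- lid_hinge (a point): Centre of the lid's hinge axis, which runs along the desiccator's y: 106 mm to the +x side of its origin, 66.5 mm above the bench.
- lid (a joint): Opening angle of the lid: 0 shut, grows as the front edge rises (about 12.7 mm at the front edge per 0.1 rad), stop at 0.8. The seal (two sprung bars inside the chamber that grip pins under the lid) resists at once with a peak of about 15 N at the handle bar, fades as the lid rises and is gone from 0.08 rad (9 mm at the bar); the lid (0.3 kg) falls shut when let go below 0.35 rad.
- tip_box: Bystander: blue box of pipette tips, 90 x 122 x 79 mm, standing in the gap that the desiccator does not take. Origin under its centre.
- vial_a: Bystander: small amber vial with a black cap, 25 mm diameter, 50 mm tall, standing just in front of the desiccator's valve block. Origin under its centre.
- bench_timer: Bystander: white bench timer with three keys, 58 x 62 x 21 mm, lying in front of the tip box. Origin under its centre.
- bottle: Bystander: small white bottle with a ribbed screw cap, 45 mm diameter, 93 mm tall, behind the blue-fronted thermo shaker. Origin under its centre.
- flask: Bystander: small glass conical flask, 50 mm diameter, 85 mm tall, behind the vortex mixer between the two gaps. Origin under its centre.

How it is judged:
By the outcome, as a careful person would: the job done as asked, in the order asked, and still so for the second after the job is handed in, while the arm keeps its last pose, push and grip.
It also fails if it takes over 51 s, if anything falls off the work surface, if the arm or the gripper's body presses on something with over 40 N, if the wrist force passes 120 N, or if a joint passes its speed limit or range.

ROBOT

A 7-joint arm with a two-finger parallel gripper is mounted at the origin on a cart in front of the work surface, level with it; the furniture and walls round the work are solid. World frame = base frame: x ahead of the robot, y to its left, z up, the work surface at z = 0. Lengths are in m, angles in rad, forces in N, time in s.
With the tool pointing down it reaches from about 0.4 to 0.9 m from the base axis. Payload 5.5 kg.
Tool frame: the origin (TCP) lies at the very end of the fingers, on their centre line; the grasp point (between the pads) lies 19 mm behind it (r.grasp_offset is the distance from the TCP to the grasp point, in m); z points along the fingers, y is the line along which they close (so a half turn about z gives the same grasp; the last joint's range is limited). The gripper opens to 85 mm and grips with 20 to 120 N. Pads are 22 mm wide; open, the fingers measure 114 mm over their backs; the gripper's body (76 mm by 85 mm) begins 54 mm behind the grasp point. The pads swing forward as they close: fully open they stand 13 mm farther back than shut.
Start: joints at [1.482, 0.501, -0.427, 1.55, 0.221, 1.138, -0.21], TCP at [0.224, -0.61, 0.231] pointing down, gripper open.
Joint ranges: [-2.88, 2.88], [-0.31, 2.03], [-1.54, 1.56], [0.2, 2.42], [-1.41, 4.55], [0.19, 2.02], [-2.57, 2.57]. Speed limits (rad/s): [2.57, 2.57, 3.14, 3.14, 3.14, 3.14, 3.14].

INTERFACE

Orientations are given as a 3x3 rotation matrix whose columns are the frame's x, y, z axes.
In Python, from workcell import r gives the robot as it stands.
- The arm moves only by the shell command python3 -m pendant 'ROWS' [FORCE]. ROWS is JSON, a list that holds one entry, the list of rows, each a list of 7 numbers: the closure in counts, from 0 (fully open) to 255 (shut), then the shift along the tool's x, y, z in mm, then the turn, a rotation vector about the tool's x, y, z in rad. A call has 1 to 8 rows; each row shifts and turns the commanded pose from where the row before left it, along the tool's axes as they then stand; what a row does not reach is not made up. A row lasts 1/8 s, in which the tool goes at most 62.5 mm and 10.7 degrees, less where a joint would pass 70% of its speed; a pose out of reach is approached as far as the arm can. A call is refused whole if a number of a shift passes 62.5 or a number of a turn 0.188, either way. A call with a gripper value outside its range is refused whole. The fingers move at their own pace and stop on an object; FORCE is the grip in N (left out, the last holds). Time passes only in rows, so rows that do not move let the fingers close. It gives the time, the measured TCP pose, the force, the opening and the grip force at its end, in the units of the state.
- r.get_obs(): the state, without advancing time (a new reading comes with each control period).
- r.snapshot(name): name is "side" or "top"; returns a dict with "pixels" (384x512x3 uint8, blue, green, red), "depth" (384x512 float32, m along the optical axis (not along the pixel's ray), 0 where there is no reading), "camera_matrix" (3x3 intrinsics, pixels), "k1" (the pictures are not rectified: a ray, as slopes to the right and down, at radius r is drawn at 1 + k1 r^2 times it, then the intrinsics apply), "R" (3x3) and "t" (3): a world point X has camera coordinates R X + t. Camera axes: x right, y down, z forward; pixel columns grow to the right and rows downward; lengths in m; the calibration is good to about 2 mm. A picture is of the moment at which its call begins.
- r.job_done(): hands the job in; it is judged then, once.
The state is a dict: "time": time; "joints": joint angles; "joint_vel": joint speeds; "joint_torque": joint torques, N m; "position": TCP position; "tcp_rot": TCP orientation; "wrist_force": force on the tool from outside, world axes, zero at the start; "moment": the same for the moment, N m; "opening": finger opening in m; "grip_force": force on a finger pad.
Only numpy, scipy, OpenCV 4.12 (cv2) and the standard library are available. Lean on these libraries where they do the work, as an engineer would, in place of code of your own. Each camera call takes 0.05 s, during which the arm holds its last target. There are 200 camera calls.

## Working session

There is one attempt and no reset: what is moved stays moved. The work goes in short steps, Python scripts to look and compute and a shell command to move; the robot and the scene stay as the last step left them, time stands still between calls to the robot, and variables do not carry over. Pictures are saved under pics/ and viewed, at most 10 in all, crops included, and the job is handed in when it is done.

```bash
mkdir -p pics; ls; python3 - <<'E'
from workcell import r
import cv2,numpy as np
for n in("top","side"):
    s=r.snapshot(n); cv2.imwrite(f"pics/{n}0.png",s["pixels"]); np.savez(f"{n}0.npz",**s)
    print(n,s["camera_matrix"].tolist(),s["k1"],(-s["R"].T@s["t"]).round(3),s["R"].round(3).tolist())
o=r.get_obs();print(o["time"],o["position"],o["tcp_rot"].round(3) if hasattr(o["tcp_rot"],'round') else o["tcp_rot"],o["opening"])
E
```

```text
pics
top [[474.52929192727913, 0.0, 257.5716940812053], [0.0, 474.52929192727913, 186.14518671240754], [0.0, 0.0, 1.0]] -0.1285142528183782 [0.329 0.048 1.635] [[-0.003, -1.0, 0.001], [-0.992, 0.002, -0.125], [0.125, -0.002, -0.992]]
side [[405.40158506262867, 0.0, 255.49456900490037], [0.0, 405.40158506262867, 193.91410091935848], [0.0, 0.0, 1.0]] -0.026756676570131643 [ 0.5   -0.946  0.587] [[0.999, -0.048, -0.015], [-0.036, -0.469, -0.882], [0.036, 0.882, -0.47]]
0.1 [ 0.22370329 -0.60964213  0.23037472] [[ 0.939  0.345 -0.001]
 [ 0.345 -0.939  0.002]
 [ 0.    -0.002 -1.   ]] 0.08512749266892475
```

View pics/top0.png

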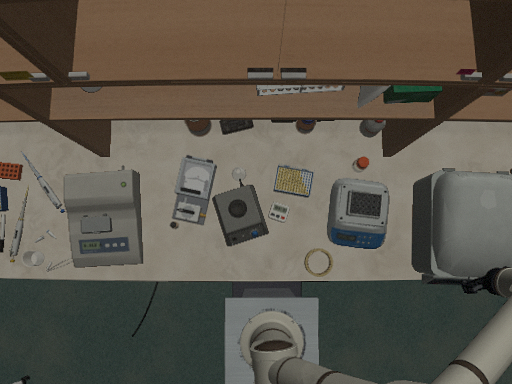

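View pics/side0.png

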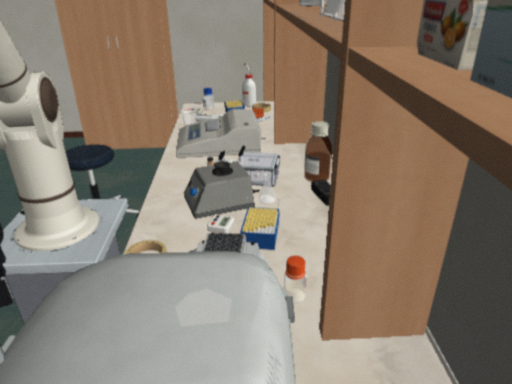

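The top view shows the desiccator at about (194,190), with the valve block near (190,211) and the vial at (174,225). The vortex mixer is just to its right and the grey spectrometer-like instrument to its left. Next I'll zoom in on it.

```bash
cat > h.py <<'E'
import numpy as np, cv2
def ray(s,uv):
    K=s["camera_matrix"];uv=np.atleast_2d(np.float64(uv))
    p=cv2.undistortPoints(uv[:,None],K,np.array([float(s["k1"]),0,0,0]))[:,0]
    return -s["R"].T@s["t"],np.c_[p,np.ones(len(p))]@s["R"]
def onz(s,uv,z):
    c,d=ray(s,uv); return c+d*((z-c[2])/d[:,2])[:,None]
def proj(s,X):
    X=np.atleast_2d(np.float64(X)); return cv2.projectPoints(X[:,None],cv2.Rodrigues(s["R"])[0],s["t"],s["camera_matrix"],np.array([float(s["k1"]),0,0,0]))[0][:,0]
E
python3 - <<'E'
import cv2,numpy as np
a=cv2.imread("pics/top0.png")[145:240,150:275]
cv2.imwrite("pics/c1.png",cv2.resize(a,None,fx=6,fy=6,interpolation=cv2.INTER_CUBIC))
E
```

```text
(no output)
```

View pics/c1.png

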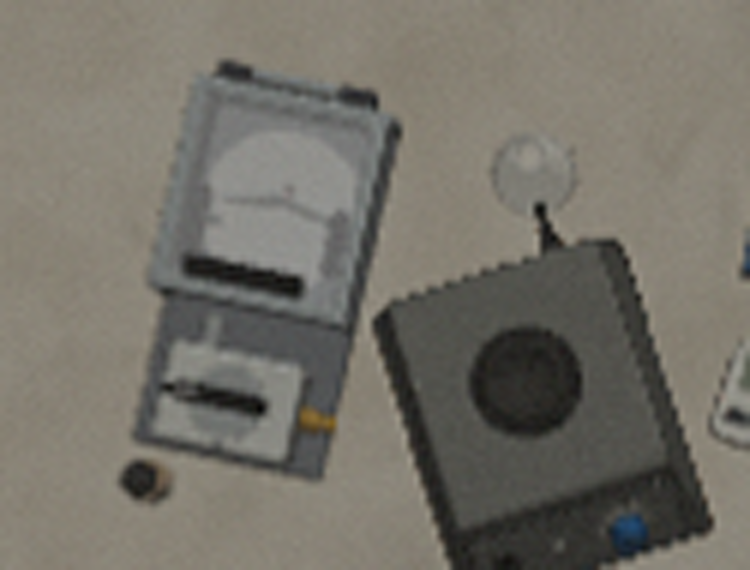

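The crop shows three things, in crop pixels at 6x:
- **Vent bar:** black, from the nose tip at (160,385) to (268,408), so the nose points left, along +y.
- **Lid bar:** (183,265) to (303,288).
- **Vial:** (145,480).

```bash
python3 - <<'E'
import numpy as np
from h import *
s=dict(np.load("top0.npz"))
f=lambda x,y:(150+(x+.5)/6-.5,145+(y+.5)/6-.5)
# dark-mask refinement of the bars
g=s["pixels"].max(2)
G=cv2.resize(g[145:240,150:275],None,fx=6,fy=6,interpolation=cv2.INTER_CUBIC)
m=(G<62).astype(np.uint8)
n,l,st,ce=cv2.connectedComponentsWithStats(m)
for i in range(1,n):
    if st[i,4]>250:
        c=np.argwhere(l==i)[:,::-1].astype(np.float32); print(st[i],ce[i].round(1),[np.round(v,1) for v in cv2.minAreaRect(c)])
P=lambda x,y,z:onz(s,f(x,y),z)[0]
v0,v1=P(160,385,.089),P(268,408,.089); l0,l1=P(183,265,.105),P(303,288,.105)
print("vent",v0,v1,np.linalg.norm(v0-v1)); print("lid",l0,l1,np.linalg.norm(l0-l1))
print("base corners",P(135,438,.01),P(322,478,.01), "vial",P(145,480,.05))
D=s["depth"];R,t=s["R"],s["t"]
def h(x,y):
    u,v=map(int,np.round(f(x,y)));c,d=ray(s,(u,v));return (c+d[0]*D[v,u]).round(3)
for q in((222,398),(243,277),(172,385),(260,310),(145,480),(430,330),(525,380),(230,440),(380,320)):print(q,h(*q))
c,d=ray(s,(200,90));print("shelf",c+d[0]*D[90,200]);c,d=ray(s,(200,115));print(c+d[0]*D[115,200])
c,d=ray(s,(135,200));print("left instr",c+d[0]*D[200,135])
for q in((140,172),(142,262)):
    c,d=ray(s,q);print(c+d[0]*D[q[1],q[0]])
E
```

```text
[221  64  30  16 322] [235.8  71.8] [array([236.1,  71.9]), array([30.1, 12. ]), np.float64(14.9)]
[340  91  37  18 382] [359.4  97.9] [array([358.8,  97.3]), array([37.6, 13. ]), np.float64(14.5)]
[535 204  27  49 534] [546.6 231.1] [array([546. , 226.7]), array([48.1, 19.9]), np.float64(74.1)]
[  374   241   338   329 23723] [564.8 478.8] [array([542.1, 423.1]), array([311.5, 263.2]), np.float64(72.3)]
[ 184  255  118   43 2291] [242.4 275.8] [array([242.4, 275.4]), array([120.7,  21. ]), np.float64(12.1)]
[ 469  326  114  112 9971] [525.8 381.7] [array([525.5, 381.5]), array([111., 113.]), np.float64(90.0)]
[ 185  384   81   32 1254] [228.  399.9] [array([225.9, 399. ]), array([80.7, 19.2]), np.float64(12.2)]
[123 463  33  35 857] [139.7 479.4] [array([140.2, 479.3]), array([31.8, 32.5]), np.float64(45.0)]
vent [0.44952609 0.31231385 0.089     ] [0.43692226 0.25285847 0.089     ] 0.06077662680754501
lid [0.51359779 0.29815268 0.105     ] [0.50089828 0.23253664 0.105     ] 0.06683368689437666
base corners [0.42523964 0.33975626 0.01      ] [0.40238117 0.23188972 0.01      ] vial [0.39940518 0.32656315 0.05      ]
(222, 398) [0.442 0.277 0.087]
(243, 277) [0.506 0.265 0.107]
(172, 385) [0.449 0.307 0.084]
(260, 310) [0.494 0.26  0.069]
(145, 480) [0.398 0.325 0.056]
(430, 330) [0.478 0.165 0.094]
(525, 380) [0.449 0.112 0.118]
(230, 440) [0.421 0.278 0.055]
(380, 320) [0.487 0.194 0.067]
shelf [0.70908656 0.18743244 0.51366875]
[0.64624433 0.18665835 0.51059594]
left instr [0.4790231  0.4517879  0.08309162]
[ 0.5862009   0.4590007  -0.00204886]
[0.27336692 0.43849083 0.02225799]
```

The two measurements agree:
- **Vent:** (0.442, 0.279).
- **Lid bar:** (0.507, 0.265), 67 mm from the vent as it should be.
- **Yaw:** about -0.205 rad.

I'm setting out now, rising first.

```bash
python3 -m pendant '[[[120,0,0,-50,0,0,0],[120,0,0,-50,0,0,0],[120,43,-22,0,0,0,0],[120,43,-22,0,0,0,0],[120,43,-22,0,0,0,0],[120,43,-22,0,0,0,0],[120,43,-22,0,0,0,0],[120,43,-22,0,0,0,0]]]' 40; python3 -c "
from workcell import r
print(r.get_obs()['joints'])"
```

```text
time: 1.1
position: [0.4214, -0.396, 0.331]
tcp_rot: [[0.939, 0.345, -0.0], [0.345, -0.939, 0.0], [-0.0, -0.0, -1.0]]
wrist_force: [0.7, 0.4, 0.3]
opening: 0.0453
grip_force: 0.0
[ 1.16066579  0.30693213 -0.56938177  1.6082923   0.17105395  1.27706496
 -0.6563416 ]
```

```bash
python3 -m pendant '[[[120,23,-45,0,0,0,0],[120,23,-45,0,0,0,0],[120,23,-45,0,0,0,0],[120,23,-45,0,0,0,0],[120,23,-45,0,0,0,0],[120,23,-45,0,0,0,0],[120,23,-45,0,0,0,0],[120,23,-45,0,0,0,0]]]' && python3 -m pendant '[[[120,14,-54,0,0,0,0],[120,14,-54,0,0,0,0],[120,14,-54,0,0,0,0],[120,14,-54,0,0,0,0],[120,14,-54,0,0,0,0]]]' && python3 -m pendant '[[[120,0,0,10,0,0,-0.127],[120,0,0,10,0,0,-0.127],[120,0,0,10,0,0,-0.127],[120,0,0,10,0,0,-0.127],[120,0,0,10,0,0,-0.127],[120,0,0,10,0,0,-0.127],[120,0,0,10,0,0,-0.127],[120,0,0,10,0,0,-0.127]]]'; python3 -c "
from workcell import r
print(r.get_obs()['joints'])"
```

```text
time: 2.1
position: [0.4691, 0.0055, 0.3312]
tcp_rot: [[0.939, 0.344, 0.0], [0.344, -0.939, -0.001], [-0.0, 0.001, -1.0]]
wrist_force: [0.5, 0.3, 0.7]
opening: 0.0452
grip_force: 0.0
time: 2.72
position: [0.4418, 0.2828, 0.3311]
tcp_rot: [[0.939, 0.344, 0.0], [0.344, -0.939, -0.001], [-0.0, 0.001, -1.0]]
wrist_force: [1.1, -0.3, 0.1]
opening: 0.0451
grip_force: 0.0
time: 3.72
position: [0.4419, 0.2812, 0.2506]
tcp_rot: [[0.198, 0.98, -0.001], [0.98, -0.198, -0.001], [-0.001, -0.0, -1.0]]
wrist_force: [-0.8, 0.8, -0.2]
opening: 0.0451
grip_force: 0.0
[ 0.31663204  0.47260733 -1.19994598  1.8287805   0.47783494  1.17446688
 -1.23901406]
```

```bash
python3 -m pendant '[[[120,-2,0,40,0,0,0],[120,0,0,40,0,0,0],[120,0,0,40,0,0,0],[120,0,0,0,0,0,0]]]'; python3 - <<'E'
from workcell import r
import cv2,numpy as np
for n in("top","side"):
    s=r.snapshot(n);np.savez(n+"1.npz",**s)
    globals()[n]=s["pixels"]
a=cv2.resize(top[145:240,150:275],None,fx=4,fy=4,interpolation=cv2.INTER_CUBIC)
b=cv2.resize(side[130:225,170:290],None,fx=4,fy=4,interpolation=cv2.INTER_CUBIC)[:380]
w=max(a.shape[1],b.shape[1]);
cv2.imwrite("pics/c2.png",cv2.resize(np.hstack([a,b]),(800,310)))
E
```

```text
time: 4.22
position: [0.4395, 0.278, 0.1287]
tcp_rot: [[0.201, 0.98, -0.006], [0.98, -0.201, -0.003], [-0.004, -0.005, -1.0]]
wrist_force: [-0.2, -0.4, 0.4]
opening: 0.0454
grip_force: 0.0
```

View pics/c2.png

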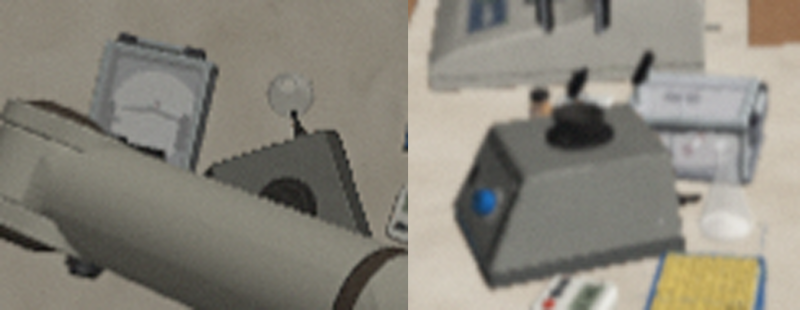

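The side crop shows the open fingers at (548,15) and (603,15), straddling the vent bar at (578,82). The lid bar is at (643,68). I'll check these against the projected estimates.

```bash
python3 - <<'E'
import numpy as np
from h import *
s=dict(np.load("side1.npz"))
k=4*800/980
f=lambda p:(170+(p[0]-408)/k,130+p[1]/k)
print("proj vent,lid",proj(s,[[.442,.279,.08],[.507,.265,.0985],[.4395,.278,.1287],[.437,.253,.08],[.500,.2325,.0985]]).round(1))
# dark components near
g=s["pixels"].max(2)[125:190,195:270]
G=cv2.resize(g,None,fx=4,fy=4,interpolation=cv2.INTER_CUBIC)
n,l,st,ce=cv2.connectedComponentsWithStats((G<60).astype(np.uint8))
for i in range(1,n):
    if st[i,4]>60: print((st[i,:4]/4+[195,125,0,0]).round(1),(ce[i]/4+[195,125]).round(1))
E
```

```text
proj vent,lid [[221.8 155.2]
 [241.7 150.9]
 [220.2 141.2]
 [220.  158.4]
 [239.7 154.9]]
[203.5 125.   10.5  13.5] [210.5 128.6]
[227.  125.    9.5  12.8] [230.6 128.7]
[239.  146.5   5.5   9.2] [241.7 151.1]
[219.2 151.8   5.2   8.2] [221.6 155.5]
[208.2 158.2   3.8   2.8] [209.9 159.4]
[212.2 162.2  20.5  13.5] [222.2 169.4]
[195.  170.8   9.5  15.8] [199.2 178.6]
```

The projections agree to 0.3 px, so I'll descend on the vent bar and grip it.

```bash
python3 -m pendant '[[[120,1,2.5,22,0,0,0],[120,0,0,22,0,0,0],[120,0,0,22,0,0,0],[120,0,0,0,0,0,0]]]' && python3 -m pendant '[[[255,0,0,0,0,0,0],[255,0,0,0,0,0,0],[255,0,0,0,0,0,0],[255,0,0,0,0,0,0],[255,0,0,0,0,0,0]]]' 40; python3 -c "
from workcell import r
o=r.get_obs();print(o['joints'],o['moment'])"
```

```text
time: 4.82
position: [0.4428, 0.2791, 0.0632]
tcp_rot: [[0.201, 0.98, -0.004], [0.98, -0.201, -0.002], [-0.003, -0.003, -1.0]]
wrist_force: [-0.4, 1.0, -0.3]
opening: 0.0449
grip_force: 0.0
time: 5.45
position: [0.441, 0.2814, 0.066]
tcp_rot: [[0.199, 0.98, -0.003], [0.98, -0.199, 0.0], [-0.0, -0.003, -1.0]]
wrist_force: [-8.6, 0.4, 7.2]
opening: 0.0102
grip_force: 41.4
[ 0.11913184  0.6989966  -0.95487809  1.97395625  0.75041768  0.87406147
 -1.44680647] [0.16337383 1.8824469  0.01382139]
```

```bash
python3 -m pendant '[[[255,0,-1.5,-2,0,0,0],[255,0,0,0,0,0,-0.11],[255,0,0,0,0,0,-0.11],[255,0,0,0,0,0,-0.11],[255,0,0,0,0,0,-0.11]]]' ; python3 -c "
from workcell import r
o=r.get_obs();print(o['joints'],o['moment'])"
```

```text
time: 6.08
position: [0.4404, 0.2813, 0.0662]
tcp_rot: [[-0.239, 0.971, -0.004], [0.971, 0.239, 0.002], [0.003, -0.003, -1.0]]
wrist_force: [-3.2, 6.0, -15.8]
opening: 0.0103
grip_force: 41.7
[ 0.17624661  0.75224075 -1.04476943  1.97415994  0.8279211   0.92359974
 -1.06337301] [ 1.21014999  0.67694337 -0.2073013 ]
```

```bash
python3 -m pendant '[[[255,0,0,1.2,0,0,-0.11],[255,0,0,0,0,0,-0.11],[255,0,0,0,0,0,-0.11],[255,0,0,0,0,0,-0.11],[255,0,0,0,0,0,-0.11]]]' ; python3 -c "
from workcell import r
o=r.get_obs();print(o['joints'],o['moment'])"
```

```text
time: 6.7
position: [0.4399, 0.2811, 0.0661]
tcp_rot: [[-0.712, 0.702, -0.004], [0.702, 0.712, 0.001], [0.003, -0.002, -1.0]]
wrist_force: [-7.3, 1.1, -1.5]
opening: 0.01
grip_force: 43.8
[ 0.23206055  0.82535058 -1.14534029  1.97342099  0.91953415  0.99481817
 -0.58036405] [0.39774846 1.69625566 0.01515469]
```

```bash
python3 -m pendant '[[[255,0,0,0,0,0,-0.107],[255,0,0,0,0,0,-0.107],[255,0,0,0,0,0,-0.107],[255,0,0,0,0,0,-0.107],[255,0,0,0,0,0,-0.107],[255,0,0,0,0,0,-0.107],[255,0,0,0,0,0,0]]]' ; python3 -c "
from workcell import r
o=r.get_obs();print(o['joints'],o['moment'])"
```

```text
time: 7.58
position: [0.4397, 0.2805, 0.0661]
tcp_rot: [[-0.99, 0.142, -0.005], [0.142, 0.99, -0.0], [0.005, -0.001, -1.0]]
wrist_force: [-9.4, 0.2, 0.9]
opening: 0.0101
grip_force: 55.9
[ 0.28200864  0.91360131 -1.24730796  1.97209061  1.01098658  1.08193001
 -0.00571227] [ 0.09751048  1.89274528 -1.02369847]
```

The moment is -1.0 N m against the stop, so the handle is home. I'll relax, release, rise and turn back for the lid.

```bash
python3 -m pendant '[[[255,0,0,0,0,0,0.05],[120,0,0,0,0,0,0],[120,0,0,0,0,0,0],[120,0,0,0,0,0,0],[120,0,0,-35,0,0,0],[120,0,0,-35,0,0,0],[120,0,0,-40,0,0,0]]]' ; python3 - <<'E'
from workcell import r
import cv2,numpy as np
from h import *
o=r.get_obs();print(o['joints'],o['moment'])
s=r.snapshot("side")
b=cv2.resize(s["pixels"][125:190,185:285],None,fx=7,fy=7,interpolation=cv2.INTER_CUBIC)
cv2.imwrite("pics/c3.png",b)
E
```

```text
time: 8.45
position: [0.4429, 0.2802, 0.1771]
tcp_rot: [[-0.982, 0.19, -0.0], [0.19, 0.982, -0.0], [0.0, -0.0, -1.0]]
wrist_force: [0.5, 0.1, -0.2]
opening: 0.0451
grip_force: 0.0
[ 0.37400804  0.7872546  -1.40726846  1.90061977  0.83685913  1.22666242
  0.05374298] [-0.03767314 -0.04178278  0.03800897]
```

View pics/c3.png

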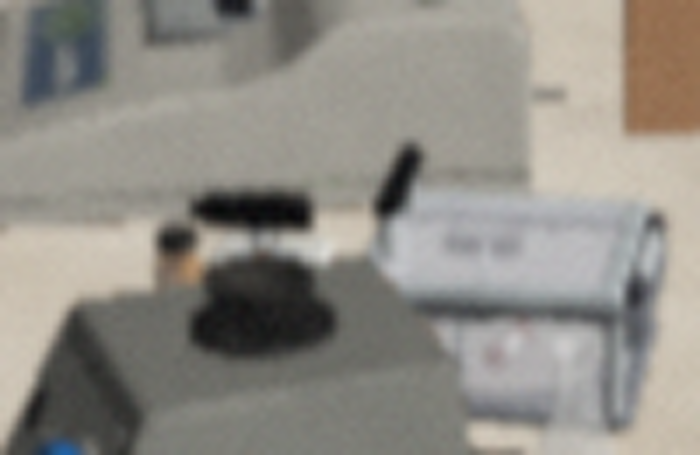

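The side view shows the vent bar from (195,208) to (312,208), lying along the desiccator's x with its nose away from the chamber. The vial at (177,250) is untouched. Next I'll turn back and go over the lid bar.

```bash
python3 -m pendant '[[[153,0,0,0,0,0,0.176],[153,0,0,0,0,0,0.176],[153,0,0,0,0,0,0.176],[153,0,0,0,0,0,0.176],[153,0,0,0,0,0,0.176],[153,0,0,0,0,0,0.176],[153,0,0,0,0,0,0.176],[153,0,0,0,0,0,0.176]]]' && python3 -m pendant '[[[153,0,0,0,0,0,0.176],[153,-1,33,0,0,0,0],[153,0,33,0,0,0,0],[153,0,0,0,0,0,0],[153,0,0,0,0,0,0]]]'; python3 -c "
from workcell import r
o=r.get_obs();print(o['joints'],o['moment'])"
```

```text
time: 9.5
position: [0.443, 0.2804, 0.1762]
tcp_rot: [[0.035, 0.999, 0.001], [0.999, -0.035, 0.0], [0.0, 0.001, -1.0]]
wrist_force: [-0.2, -0.9, 0.6]
opening: 0.0339
grip_force: 0.0
time: 10.12
position: [0.5065, 0.2664, 0.176]
tcp_rot: [[0.203, 0.979, -0.001], [0.979, -0.203, 0.0], [0.0, -0.001, -1.0]]
wrist_force: [-0.2, -0.2, 0.3]
opening: 0.034
grip_force: 0.0
[ 0.228323    0.61450373 -1.03413975  1.78909913  0.59304461  1.08759581
 -1.22113569] [0.06220648 0.02225593 0.03201049]
```

```bash
python3 -m pendant '[[[153,-1.5,0,32,0,0,0],[153,0,0,32,0,0,0],[153,0,0,32,0,0,0],[153,0,0,0,0,0,0]]]' && python3 -m pendant '[[[255,0,0,0,0,0,0],[255,0,0,0,0,0,0],[255,0,0,0,0,0,0],[255,0,0,0,0,0,0],[255,0,0,0,0,0,0]]]' 70; python3 -c "
from workcell import r
o=r.get_obs();print(o['joints'],o['moment'])"
```

```text
time: 10.62
position: [0.5042, 0.264, 0.0783]
tcp_rot: [[0.202, 0.979, -0.004], [0.979, -0.202, -0.002], [-0.003, -0.004, -1.0]]
wrist_force: [0.6, 0.1, -0.5]
opening: 0.0341
grip_force: 0.0
time: 11.25
position: [0.5061, 0.2658, 0.0817]
tcp_rot: [[0.203, 0.979, 0.0], [0.979, -0.203, 0.001], [0.001, -0.0, -1.0]]
wrist_force: [-5.2, 0.8, 5.4]
opening: 0.0107
grip_force: 68.5
[ 0.15429821  0.72608611 -0.92781275  1.85170839  0.71768265  0.93894379
 -1.30970652] [ 0.07559392  1.16509386 -0.07730277]
```

```bash
for i in 1; do python3 -m pendant '[[[255,0,0.17,-1.4,0.012,0,0],[255,0,0.17,-1.4,0.012,0,0],[255,0,0.17,-1.4,0.012,0,0],[255,0,0.17,-1.4,0.012,0,0]]]'; python3 -m pendant '[[[255,0,0.17,-1.4,0.012,0,0],[255,0,0.17,-1.4,0.012,0,0],[255,0,0.17,-1.4,0.012,0,0],[255,0,0.17,-1.4,0.012,0,0]]]'; done
```

```text
time: 11.75
position: [0.506, 0.2657, 0.0845]
tcp_rot: [[0.202, 0.978, -0.05], [0.979, -0.202, 0.013], [0.002, -0.052, -0.999]]
wrist_force: [-2.5, 7.2, -17.4]
opening: 0.0105
grip_force: 68.1
time: 12.25
position: [0.5074, 0.2654, 0.0912]
tcp_rot: [[0.203, 0.975, -0.096], [0.979, -0.201, 0.022], [0.002, -0.099, -0.995]]
wrist_force: [-3.5, 5.2, -5.8]
opening: 0.0106
grip_force: 69.3
```

The seal is letting go, with the force down from 17 N to 6 N. I'll carry on gently.

```bash
python3 -m pendant '[[[255,0,0.17,-1.5,0.013,0,0],[255,0,0.17,-1.5,0.013,0,0],[255,0,0.17,-1.5,0.013,0,0],[255,0,0.17,-1.5,0.013,0,0],[255,0,0.17,-1.5,0.013,0,0],[255,0,0.17,-1.5,0.013,0,0],[255,0,0.17,-1.5,0.013,0,0],[255,0,0,0,0,0,0]]]'; python3 - <<'E'
from workcell import r
import cv2,numpy as np
from h import *
o=r.get_obs();print(o['joints'],o['moment'])
R=o["tcp_rot"];g=np.array(o["position"])-r.grasp_offset*np.array(R)[:,2];print("grasp",g)
s=r.snapshot("side");np.savez("side2.npz",**s)
b=cv2.resize(s["pixels"][105:190,185:285],None,fx=7,fy=7,interpolation=cv2.INTER_CUBIC)
cv2.imwrite("pics/c4.png",b)
# expected lid-front-edge right(-y) corner & far corner, underside z 62, for a few angles
ya=-.205;ex=np.array([np.cos(ya),np.sin(ya),0]);ey=np.array([-np.sin(ya),np.cos(ya),0])
org=np.array([.5065,.265,0])+.008*ex
for th in(0,.15,.2,.25):
    f=lambda a,b,z:org+(.106+a*np.cos(th)+z*np.sin(th))*ex+b*ey+np.array([0,0,.0665-a*np.sin(th)+z*np.cos(th)])
    P=[f(-.127,-.056,.0055),f(-.127,-.056,-.0045),f(0,-.056,.0055),f(-.114,-.033,.032)]
    print(th,((proj(s,P)-[185,105])*7).round(0).tolist(),P[3].round(3))
E
```

```text
time: 13.25
position: [0.5105, 0.2648, 0.1021]
tcp_rot: [[0.203, 0.962, -0.184], [0.979, -0.199, 0.04], [0.002, -0.188, -0.982]]
wrist_force: [-5.2, 2.0, 0.7]
opening: 0.0106
grip_force: 70.0
[ 0.21458817  0.82040888 -0.98437003  1.69656962  0.57432093  1.13182538
 -1.14044588] [ 0.45654618  0.72732982 -0.08380437]
grasp [0.51392027 0.26404597 0.12048284]
0 [[346.0, 422.0], [347.0, 443.0], [629.0, 437.0], [382.0, 349.0]] [0.5   0.233 0.098]
0.15 [[349.0, 384.0], [347.0, 404.0], [631.0, 437.0], [394.0, 315.0]] [0.506 0.231 0.115]
0.2 [[351.0, 371.0], [348.0, 391.0], [632.0, 437.0], [400.0, 304.0]] [0.508 0.231 0.121]
0.25 [[355.0, 358.0], [350.0, 378.0], [632.0, 437.0], [406.0, 293.0]] [0.511 0.23  0.126]
```

View pics/c4.png

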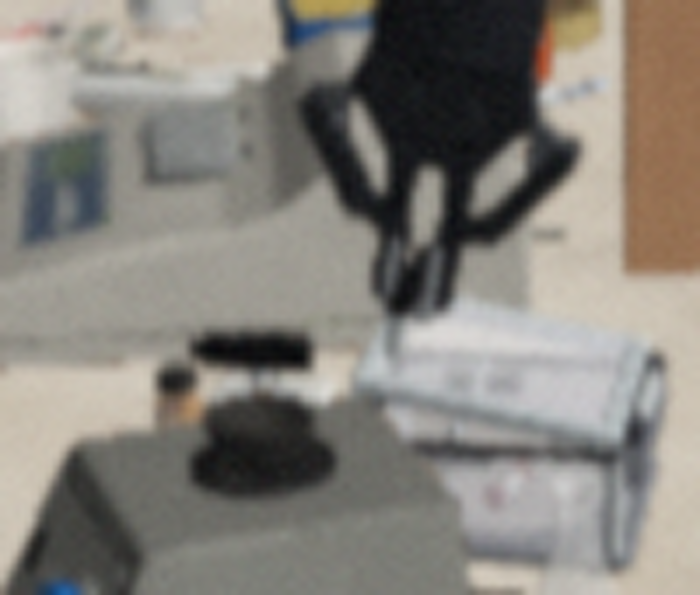

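The crop shows the lid ajar, gripped at the bar (415,300), with its near front corner at about (358,378). By projection that is about 0.19 rad, or about 24 mm at the front edge. The vent bar is still open. A small last touch, then I'll settle and check it is still.

```bash
python3 -m pendant '[[[255,0,0.1,-0.6,0.005,0,0],[255,0,0,0,0,0,0],[255,0,0,0,0,0,0],[255,0,0,0,0,0,0],[255,0,0,0,0,0,0],[255,0,0,0,0,0,0],[255,0,0,0,0,0,0],[255,0,0,0,0,0,0]]]' && python3 - <<'E'
from workcell import r
import numpy as np
o=r.get_obs();print(np.abs(o["joint_vel"]).max());print(r.job_done())
E
```

```text
time: 14.3
position: [0.5107, 0.2647, 0.1027]
tcp_rot: [[0.203, 0.961, -0.188], [0.979, -0.199, 0.04], [0.002, -0.192, -0.981]]
wrist_force: [-4.6, 3.4, 0.7]
opening: 0.0103
grip_force: 69.9
0.001231579372502814
the job is handed in; nothing more can be done
None
```

I vented the desiccator first (handle a quarter turn to its stop, nose away from the chamber), then broke the seal, and handed the job in at 14.3 s with the lid held still in the fingers, front edge about 25 mm up (estimated from the arm pose and side camera).

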